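# Find the rocking jar lid and press it home

## Robot

A 6-joint arm with a two-finger parallel gripper is mounted at the origin on the work surface. World frame = base frame: x ahead of the robot, y to its left, z up, the work surface at z = 0. Lengths are in m, angles in rad, forces in N, time in s.
With the tool pointing down it reaches from about 0.35 to 0.775 m from the base axis. Payload 5.5 kg.
Tool frame: the origin (TCP) lies where the fingers leave the gripper's body, on its centre line; the fingertips stand 73 mm ahead of it and the grasp point (between the pads) lies 54 mm ahead of it; z points along the fingers, y is the direction in which the jaws open and shut (so a half turn about z gives the same grasp; the last joint's range is limited). The gripper opens to 85 mm and grips with 20 to 120 N. Pads are 22 mm wide; open, the fingers measure 114 mm over their backs; the gripper's body (76 mm by 85 mm) begins 54 mm behind the grasp point. The pads swing forward as they close: fully open they stand 13 mm farther back than shut.
Start: joints at [-1.48, 0.313, 0.046, 1.304, 0, 1.431], TCP at [0.132, -0.56, 0.304] pointing down, gripper open.
Joint ranges: [-2.76, 2.76], [-0.86, 1.69], [-1.03, 1.26], [-2.2, 2.34], [-1.47, 1.5], [-3.14, 3.14]. Speed limits (rad/s): [2.57, 2.57, 3.14, 3.14, 3.14, 3.14].

## Interface

Orientations are given as a unit quaternion [w, x, y, z].
In Python, from workcell import env, read_camera, job, cut_out gives the robot as it stands.
- The arm moves only by the tool servo_tool, never from a script. Its argument "deltas" is a list of rows, each an object of numbers: "dx", "dy", "dz": the shift along the world's x, y, z in mm; "rx", "ry", "rz": the turn, a rotation vector about the world's x, y, z in rad; "fingers": the closure, from -1 (fully open) to 1 (shut). A call has 1 to 8 rows; each row shifts and turns the commanded pose from where the row before left it; what a row does not reach is not made up. A row lasts 1/10 s, in which the tool goes at most 50 mm and 8.59 degrees, less where a joint would pass 70% of its speed; a pose out of reach is approached as far as the arm can. A call is refused whole if a number of a shift passes 50 or a number of a turn 0.15, either way. A call with a gripper value outside its range is refused whole. The fingers move at their own pace and stop on an object; "newtons" is the grip in N (left out, the last holds). Time passes only in rows, so rows that do not move let the fingers close. It gives the time, the measured TCP pose, the force and the opening at its end, in the units of the state.
- env.get_state(): the state, without advancing time (a new reading comes with each control period).
- read_camera(name): name is "scene" or "top"; returns a dict with "img" (480x640x3 uint8, red, green, blue), "intrinsics" (3x3 intrinsics, pixels), "extrinsics" (4x4, takes a point from camera to world coordinates). Camera axes: x right, y down, z forward; pixel columns grow to the right and rows downward; lengths in m; the calibration is good to about 2 mm. A picture is of the moment at which its call begins. There is no depth.
- job.hand_in(): hands the job in, once; it reports no verdict.
Trained networks look in the newest picture that a camera, given by its name, has taken for a name from the list of things; names that differ only in an ending like _2 or _b are one class to them, and where a whole thing is asked for, a point or a joint stands for the part that bears it (a point fixed in the world has none). Each returns a list of dicts, best first, with "confidence" (0 to 1); they miss things now and then, are a little off and sometimes report something else, mostly with a low value. They report only what shows in the picture. A call takes as long as a camera call. They do not tell look-alikes from the thing itself.
- cut_out(target, camera): "region" (480x640 bool, what is visible of it) and "extent" ([left, top, right, bottom] in pixels, round what is visible of it).
The state is a dict: "clock": time; "joint_pos": joint angles; "qvel": joint speeds; "tau": joint torques, N m; "tcp_pos": TCP position; "orientation": TCP orientation; "wrist_force": force on the tool from outside, world axes, zero at the start; "ft_torque": the same for the moment, N m; "finger_gap": finger opening in m.
Only numpy, scipy, OpenCV 4.12 (cv2) and the standard library are available. Lean on these libraries where they do the work, as an engineer would, in place of code of your own. Each camera call takes 0.05 s, during which the arm holds its last target. There are 200 camera calls.

## Task

One of the four sugar jars with wooden lids is not sealed. With a fingertip, press near the edge of one lid after another until you find the one that rocks, then press that lid down firmly until it is fully seated and level. Use touch alone: do not pick anything up, and leave the jars and the other glassware standing where they are.

Things in the scene. Friction and masses are not known exactly. Their poses are not given: they have to be found in the camera images.
- lid_a_top (a point): Centre of the flat top of a round bamboo lid, 80 mm across, 12 mm thick, on a glass jar; z up out of the lid. All four lids are alike. Any of the four may be loose. A seated lid bears on the glass all round and does not give wherever it is pressed.
- lid_b_top (a point): Centre of the flat top of a round bamboo lid, 80 mm across, 12 mm thick, on a glass jar; z up out of the lid. All four lids are alike. Any of the four may be loose. The loose lid, whichever it is, rests level on its soft ring seal, 3.5 to 4.5 mm above the glass. Pressed with 3 to 4 N 25 to 30 mm off centre it tips 0.1 rad until that edge meets the glass, the fingertip sinking 1.5 to 3 mm; let go, it levels again.
- lid_c_top (a point): Centre of the flat top of a round bamboo lid, 80 mm across, 12 mm thick, on a glass jar; z up out of the lid. All four lids are alike. Any of the four may be loose. Pressing the loose lid, whichever it is, near the edge, up to 15 N, only rocks it; pressed within 8 mm of its centre it resists with about 13 N, slides straight down 4 mm, stops dead and stays seated; 17 to 24 N is plenty.
- lid_d_top (a point): Centre of the flat top of a round bamboo lid, 80 mm across, 12 mm thick, on a glass jar; z up out of the lid. All four lids are alike. Any of the four may be loose. Jar heights differ, so a lid's height does not tell whether it is seated.
- jar_a: The loose straight-sided glass jar under lid_a_top, 77 mm across, about 0.4 kg, sugar cubes inside; origin at the centre of its underside. The jars, 88 to 112 mm tall, no two equally tall, stand in a loose row along y, at least 20 mm apart.
- jar_b: The loose straight-sided glass jar under lid_b_top, 77 mm across, about 0.4 kg, sugar cubes inside; origin at the centre of its underside. The jars, 88 to 112 mm tall, no two equally tall, stand in a loose row along y, at least 20 mm apart.
- jar_c: The loose straight-sided glass jar under lid_c_top, 77 mm across, about 0.4 kg, sugar cubes inside; origin at the centre of its underside. The jars, 88 to 112 mm tall, no two equally tall, stand in a loose row along y, at least 20 mm apart.
- jar_d: The loose straight-sided glass jar under lid_d_top, 77 mm across, about 0.4 kg, sugar cubes inside; origin at the centre of its underside. The jars, 88 to 112 mm tall, no two equally tall, stand in a loose row along y, at least 20 mm apart.
- decanter: Bystander: empty globe decanter of clear glass, 144 mm at its widest, 205 mm tall, loose in its wooden cradle on a board 16 mm above the shelf; origin at the centre of its underside.
- tumbler_1: Bystander: crystal tumbler, 81 mm across the rim, 92 mm tall, standing on a 5 mm coaster; origin at the centre of its underside.
- tumbler_2: Bystander: crystal tumbler, 81 mm across the rim, 92 mm tall, standing on the shelf; origin at the centre of its underside.
- flip_jar: Bystander: closed, empty flip-top glass jar with a wire clasp, 100 mm across, 152 mm tall; origin at the centre of its underside.
Not all that is in view belongs to the job. What is shaped like the jar_c but orange or pink is not meant. What is shaped like the jar_b but purple is not meant.

How it is judged:
On the way, in this order (a step that is already met when the one before it is completed fails the run):
1. a lid is made to rock: pressed near its edge, it tips by more than 0.04 rad on its standing jar (((angle between the z axis of lid_a_top and the z axis of jar_a, either way round above 0.04 rad and contact force between the fingers and lid_a above 0.2 N) or (angle between the z axis of lid_b_top and the z axis of jar_b, either way round above 0.04 rad and contact force between the fingers and lid_b above 0.2 N) or (angle between the z axis of lid_c_top and the z axis of jar_c, either way round above 0.04 rad and contact force between the fingers and lid_c above 0.2 N) or (angle between the z axis of lid_d_top and the z axis of jar_d, either way round above 0.04 rad and contact force between the fingers and lid_d above 0.2 N))), for 0.1 s.
2. that lid is pressed home: every lid sits down on its jar, level (z of lid_a_top in the frame of jar_a below 0.1015 m and angle between the z axis of lid_a_top and the z axis of jar_a, either way round below 0.03 rad and z of lid_b_top in the frame of jar_b below 0.1175 m and angle between the z axis of lid_b_top and the z axis of jar_b, either way round below 0.03 rad and z of lid_c_top in the frame of jar_c below 0.1095 m and angle between the z axis of lid_c_top and the z axis of jar_c, either way round below 0.03 rad and z of lid_d_top in the frame of jar_d below 0.1255 m and angle between the z axis of lid_d_top and the z axis of jar_d, either way round below 0.03 rad), for 0.2 s.
At the end, for the whole second after the job is handed in: All four lids are fully down on their jars (within 1.5 mm of bearing on the glass) and level on them within 0.03 rad; the jars stand upright and at rest within 30 mm of where they stood, as do the decanter, tumblers and flip-top jar (all of step 2 and angle between each of jar_a, jar_b, jar_c, jar_d's own z axis and vertical below 0.05 rad and distance of each of jar_a, jar_b, jar_c, jar_d, decanter, tumbler_1, tumbler_2, flip_jar from where it was at the start of the episode below 0.03 m and linear speed of each of jar_a, jar_b, jar_c, jar_d below 0.02 m/s and angle between each of decanter, tumbler_1, tumbler_2, flip_jar's own z axis and vertical below 0.1 rad); the robot touches nothing.
It fails at once if a jar is lifted more than 12 mm off the shelf, pushed more than 30 mm or tipped more than 0.2 rad (height (world z) of any of jar_a, jar_b, jar_c, jar_d above 0.012 m or distance of any of jar_a, jar_b, jar_c, jar_d from where it was at the start of the episode above 0.03 m or angle between any of jar_a, jar_b, jar_c, jar_d's own z axis and vertical above 0.2 rad).
It fails at once if the decanter, a tumbler or the flip-top jar is moved more than 30 mm or tipped more than 0.3 rad (distance of any of decanter, tumbler_1, tumbler_2, flip_jar from where it was at the start of the episode above 0.03 m or angle between any of decanter, tumbler_1, tumbler_2, flip_jar's own z axis and vertical above 0.3 rad).
It also fails if it takes over 58 s, if anything falls off the work surface, if the arm or the gripper's body presses on something with over 40 N, if the wrist force passes 120 N, or if a joint passes its speed limit or range.

## Working session

There is one attempt and no reset: what is moved stays moved. The work goes in short steps, Python scripts to look and compute and a tool call to move; the robot and the scene stay as the last step left them, time stands still between calls to the robot, and variables do not carry over. Pictures are saved under pics/ and viewed, about 8 in all and at most 12, crops included, and the job is handed in when it is done.

Besides the shell and the picture viewer there is one more tool, called as name([rows], argument=value, ...), one row to a line, values as JSON. servo_tool: Moves the arm, as the interface text tells. Its arguments: {"type":"object","properties":{"deltas":{"type":"array"},"newtons":{"type":"number"}},"required":["deltas"]}

```bash
mkdir -p pics
cat > h.py <<'E'
from workcell import env, read_camera, job, cut_out
import numpy as np, cv2
def save(n,c):
    r=read_camera(c); cv2.imwrite(f'pics/{n}.png',r['img'][:,:,::-1]); return r
E
python3 - <<'E'
from h import *
for c in('scene','top'):
    r=save(c+'0',c); print(c,np.round(r['intrinsics'],1).tolist(),np.round(r['extrinsics'],4).tolist())
    for t in('lid_a_top','jar_a'):
        for d in cut_out(t,c): print(t,d['confidence'],d['extent'],d['region'].sum())
s=env.get_state(); print(s)
E
```

```text
scene [[492.0, 0.0, 316.2], [0.0, 492.0, 241.0], [0.0, 0.0, 1.0]] [[-0.281, 0.6813, -0.6759, 1.4402], [0.9595, 0.2143, -0.1828, 0.2193], [0.0203, -0.6999, -0.7139, 1.0376], [0.0, 0.0, 0.0, 1.0]]
lid_a_top 0.76 [335.5, 230.7, 365.0, 254.1] 540
jar_a 0.9 [208.8, 247.4, 245.1, 293.9] 1278
jar_a 0.83 [390.0, 234.2, 430.3, 282.0] 1307
jar_a 0.7 [394.8, 229.1, 430.3, 257.1] 571
jar_a 0.62 [395.4, 196.8, 425.9, 236.9] 973
jar_a 0.61 [257.8, 189.2, 286.6, 232.2] 1053
jar_a 0.59 [283.4, 229.4, 311.2, 281.4] 1374
jar_a 0.57 [335.7, 228.9, 365.4, 272.3] 1124
jar_a 0.22 [145.2, 173.7, 194.9, 239.8] 2154
top [[456.9, 0.0, 317.4], [0.0, 456.9, 241.3], [0.0, 0.0, 1.0]] [[-0.0114, -0.9955, 0.0937, 0.4662], [-0.9999, 0.0124, 0.0108, -0.0071], [-0.012, -0.0936, -0.9955, 1.2234], [0.0, 0.0, 0.0, 1.0]]
lid_a_top 0.82 [279.5, 251.1, 311.7, 277.5] 775
jar_a 0.94 [274.9, 245.9, 313.6, 277.1] 849
jar_a 0.84 [381.9, 283.8, 422.1, 313.4] 958
jar_a 0.75 [210.4, 255.2, 253.5, 293.7] 1025
jar_a 0.73 [389.6, 229.8, 426.4, 266.2] 964
jar_a 0.72 [390.0, 180.0, 428.5, 219.2] 1059
jar_a 0.66 [222.7, 315.5, 260.0, 351.2] 1063
jar_a 0.65 [332.5, 218.6, 364.2, 249.1] 892
{'clock': 0.3, 'joint_pos': array([-1.47959980e+00,  3.13484366e-01,  4.57234744e-02,  1.30360121e+00,
        3.82882033e-06,  1.43119246e+00]), 'qvel': array([ 0.00025317, -0.00123692,  0.00419626,  0.0025032 , -0.00226559,
       -0.00080053]), 'tau': array([-5.95041129e-04, -4.79996181e+01,  2.98321581e+01,  9.56468139e-03,
       -1.43873581e-04,  3.34278461e-06]), 'tcp_pos': array([ 0.13151488, -0.55965083,  0.30360707]), 'orientation': array([-2.82759986e-04,  9.93348744e-01,  1.15144227e-01,  8.76013630e-06]), 'wrist_force': array([0.09560104, 0.42360588, 0.3321795 ]), 'ft_torque': array([-0.01499885,  0.03077696,  0.00790204]), 'finger_gap': 0.08553694246648244}
```

Run:
```python
import cv2
a=cv2.imread('pics/top0.png')[150:380,150:480]; cv2.imwrite('pics/topc.png',cv2.resize(a,None,fx=2.4,fy=2.4,interpolation=2))
a=cv2.imread('pics/scene0.png')[150:350,120:460]; cv2.imwrite('pics/scenec.png',cv2.resize(a,None,fx=2.3,fy=2.3,interpolation=2))
```

```text
(no output)
```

View pics/topc.png

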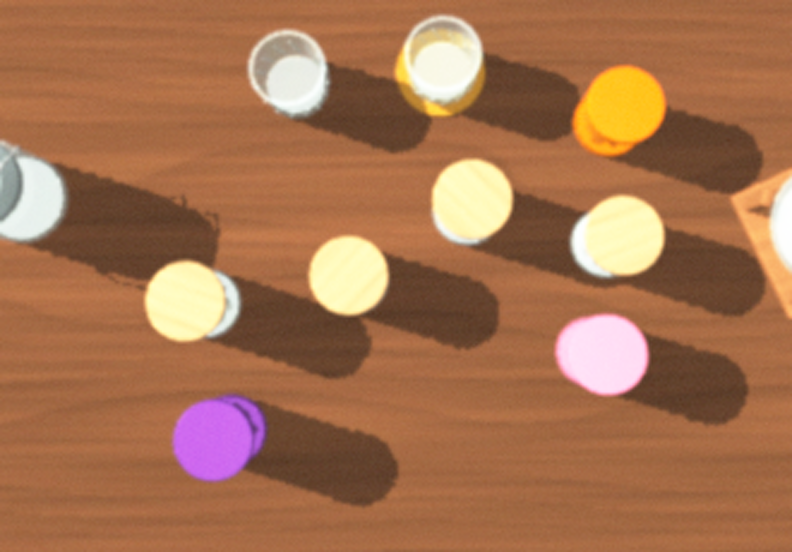

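View pics/scenec.png

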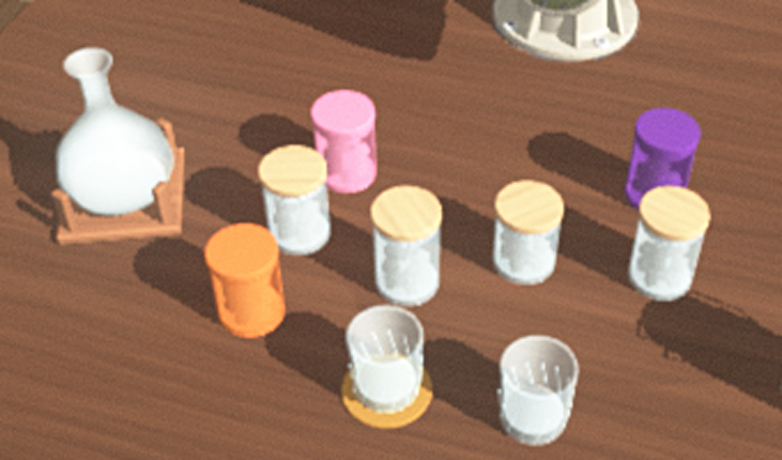

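View pics/top0.png

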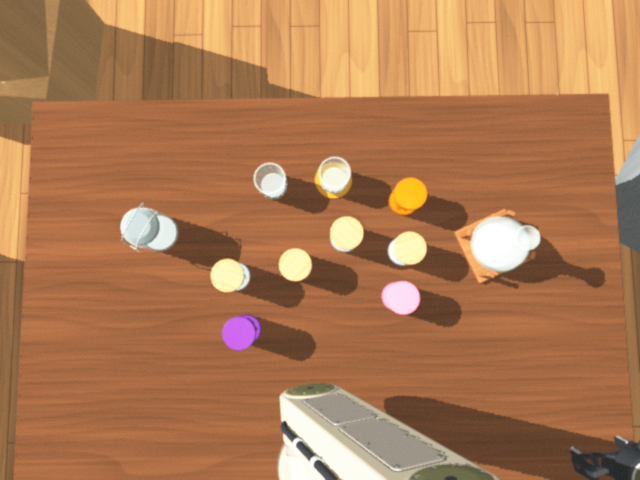

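The top view shows the four bamboo lids at about (227,275), (295,265), (347,233) and (410,248). The purple, pink and orange look-alikes, the tumblers, the flip jar and the decanter are all clear of them. Next I'll measure the lids.

```bash
cat > m.py <<'E'
from h import *
from scipy.optimize import least_squares
def mask(c):
    im=read_camera(c); h=cv2.cvtColor(im['img'],cv2.COLOR_RGB2HSV)
    m=cv2.inRange(h,(12,50,185),(32,190,255)); n,l,s,ce=cv2.connectedComponentsWithStats(m)
    return im,[(ce[i],s[i]) for i in range(1,n) if 300<s[i][4]<1300]
def ray(r,p):
    K,E=r['intrinsics'],r['extrinsics']; d=E[:3,:3]@np.linalg.solve(K,[*p,1]); return E[:3,3],d/np.linalg.norm(d)
E
python3 - <<'E'
from m import *
t,T=mask('top'); s,S=mask('scene')
for c,st in T: print('top',c.round(1),st)
for c,st in S: print('scene',c.round(1),st)
for c,_ in T:
    o,d=ray(t,c); best=[]
    for c2,_ in S:
        o2,d2=ray(s,c2); A=np.c_[d,-d2]; k=np.linalg.lstsq(A,o2-o,rcond=None)[0]
        p,q=o+k[0]*d,o2+k[1]*d2; best.append((np.linalg.norm(p-q),((p+q)/2).round(4).tolist()))
    print(c.round(1),sorted(best)[:2],[ (o+d*(z-o[2])/d[2]).round(4).tolist() for z in(.1,.108,.116,.124)])
E
```

```text
top [329.3 177.5] [314 156  37  43 476]
top [477.  245.6] [ 454  208   62   75 1017]
top [345.9 232.3] [329 216  35  36 943]
top [410.1 247.2] [395 231  32  34 889]
top [ 79.5 250.2] [ 45 243  70  16 393]
top [294.9 261.8] [ 271  242   51   39 1044]
top [226.4 275.3] [207 259  37  34 937]
scene [100.9   7. ] [  19    0  139   20 1085]
scene [183.9 238.9] [146 202  54  53 392]
scene [246.8 223.9] [232 213  30  23 526]
scene [349.9 239.4] [335 228  30  24 555]
scene [296.2 242. ] [281 230  31  25 592]
scene [413.4 242.2] [398 231  31  24 557]
scene [227.2 270.3] [ 210  248   33   48 1134]
scene [ 10.5 393. ] [  0 363  31  67 993]
scene [ 28.5 437.1] [  0 402  54  78 638]
scene [ 38.6 444.6] [ 11 411  50  69 471]
scene [197.8 462.6] [176 441  45  39 983]
scene [234.  465.3] [215 451  41  29 728]
[329.3 177.5] [(np.float64(0.0035840069723887666), [0.6997, -0.0259, 0.2383]), (np.float64(0.11531960966077298), [0.6855, 0.0335, 0.2646])] [[0.732, -0.0266, 0.1], [0.7301, -0.0264, 0.108], [0.7282, -0.0263, 0.116], [0.7263, -0.0262, 0.124]]
[477.  245.6] [(np.float64(0.0003177588991695725), [0.
[... 684 characters left out ...]
.5 250.2] [(np.float64(0.27103767744886287), [0.5885, 0.339, 0.3145]), (np.float64(0.3921487211334053), [0.6284, 0.2509, 0.3863])] [[0.5574, 0.5955, 0.1], [0.5567, 0.5912, 0.108], [0.5561, 0.5869, 0.116], [0.5554, 0.5826, 0.124]]
[294.9 261.8] [(np.float64(0.0033381106509819815), [0.5216, 0.0625, 0.1017]), (np.float64(0.14045498978135199), [0.5466, -0.005, 0.1022])] [[0.522, 0.0609, 0.1], [0.5216, 0.0605, 0.108], [0.5212, 0.06, 0.116], [0.5208, 0.0595, 0.124]]
[226.4 275.3] [(np.float64(0.0014577288418585218), [0.4905, 0.2282, 0.1115]), (np.float64(0.1625908701032844), [0.5177, 0.143, 0.1419])] [[0.4909, 0.2299, 0.1], [0.4908, 0.2282, 0.108], [0.4906, 0.2265, 0.116], [0.4904, 0.2248, 0.124]]
```

```bash
cat > fit.py <<'E'
from m import *
from scipy.optimize import minimize
V={c:read_camera(c) for c in('top','scene')}
M={c:cv2.inRange(cv2.cvtColor(V[c]['img'],cv2.COLOR_RGB2HSV),(12,50,185),(32,190,255))/255. for c in V}
a=np.linspace(0,2*np.pi,60,endpoint=False); yy,xx=np.mgrid[:480,:640]
def proj(c,P):
    E=np.linalg.inv(V[c]['extrinsics']); q=(P@E[:3,:3].T+E[:3,3])@V[c]['intrinsics'].T; return q[:,:2]/q[:,2:]
def edge(p,c,up=8):
    P=lambda r:proj(c,np.c_[p[0]+r*np.cos(a),p[1]+r*np.sin(a),np.full(60,p[2])])
    s=lambda r:cv2.remap(M[c].astype('f4'),P(r).astype('f4').reshape(-1,1,2),None,1).mean()
    return sum(s(r) for r in(.02,.03,.034,.037,.039))-sum(s(r) for r in(.041,.043,.046))
for k,p0 in enumerate([(.4907,.2275,.111),(.517,.0605,.101),(.5912,-.0645,.12),(.554,-.2205,.107)],1):
    best=min((minimize(lambda p:-edge(p,'top')-edge(p,'scene'),np.array(p0),method='Nelder-Mead',options=dict(initial_simplex=np.array(p0)+np.r_[np.zeros((1,3)),np.eye(3)*d],xatol=1e-4)) for d in(.004,-.004,.008,-.008)),key=lambda r:r.fun)
    print(k,best.x.round(4),round(best.fun,2))
E
python3 fit.py
```

```text
1 [0.4912 0.2279 0.1153] -8.14
2 [0.5157 0.0625 0.1004] -7.68
3 [ 0.5922 -0.0651  0.1255] -8.04
4 [ 0.5544 -0.2192  0.1121] -7.95
```

servo_tool([
  {"fingers": 1, "dz": 20, "rz": 0.14},
  {"fingers": 1, "dx": 20, "dy": 15, "rz": 0.14},
  {"fingers": 1, "dx": 40, "dy": 30, "rz": 0.14},
  {"fingers": 1, "dx": 40, "dy": 30, "rz": 0.14},
  {"fingers": 1, "dx": 40, "dy": 30, "rz": 0.14},
  {"fingers": 1, "dx": 40, "dy": 30, "rz": 0.14},
  {"fingers": 1, "dx": 40, "dy": 30, "rz": 0.14},
  {"fingers": 1, "dx": 40, "dy": 30, "rz": 0.14},
], newtons=20)

```text
invalid input at $.deltas[0]: expected keys dx, dy, dz, rx, ry, rz, fingers
```

servo_tool([
  {"dx": 0, "dy": 0, "dz": 20, "rx": 0, "ry": 0, "rz": 0.14, "fingers": 1},
  {"dx": 20, "dy": 18, "dz": 0, "rx": 0, "ry": 0, "rz": 0.14, "fingers": 1},
  {"dx": 33, "dy": 29, "dz": 0, "rx": 0, "ry": 0, "rz": 0.14, "fingers": 1},
  {"dx": 33, "dy": 29, "dz": 0, "rx": 0, "ry": 0, "rz": 0.14, "fingers": 1},
  {"dx": 33, "dy": 29, "dz": 0, "rx": 0, "ry": 0, "rz": 0.14, "fingers": 1},
  {"dx": 33, "dy": 29, "dz": 0, "rx": 0, "ry": 0, "rz": 0.14, "fingers": 1},
  {"dx": 33, "dy": 29, "dz": 0, "rx": 0, "ry": 0, "rz": 0.14, "fingers": 1},
  {"dx": 33, "dy": 29, "dz": 0, "rx": 0, "ry": 0, "rz": 0.14, "fingers": 1},
], newtons=20)

```text
clock: 1.3
tcp_pos: [0.3506, -0.3665, 0.3242]
orientation: [0.0, 0.779, 0.627, 0.0]
wrist_force: [1.0, -0.2, 0.4]
finger_gap: -0.0
```

servo_tool([
  {"dx": 33, "dy": 29, "dz": 0, "rx": 0, "ry": 0, "rz": 0.11, "fingers": 1},
  {"dx": 33, "dy": 29, "dz": 0, "rx": 0, "ry": 0, "rz": 0.106, "fingers": 1},
  {"dx": 33, "dy": 29, "dz": 0, "rx": 0, "ry": 0, "rz": 0, "fingers": 1},
  {"dx": 33, "dy": 29, "dz": 0, "rx": 0, "ry": 0, "rz": 0, "fingers": 1},
  {"dx": 33, "dy": 29, "dz": 0, "rx": 0, "ry": 0, "rz": 0, "fingers": 1},
  {"dx": 33, "dy": 25, "dz": -20, "rx": 0, "ry": 0, "rz": 0, "fingers": 1},
  {"dx": 4, "dy": 4, "dz": -40, "rx": 0, "ry": 0, "rz": 0, "fingers": 1},
  {"dx": 0, "dy": 0, "dz": 0, "rx": 0, "ry": 0, "rz": 0, "fingers": 1},
], newtons=20)

```text
clock: 2.1
tcp_pos: [0.5501, -0.1911, 0.2586]
orientation: [-0.005, 0.707, 0.707, -0.001]
wrist_force: [-1.0, 0.4, -0.1]
finger_gap: -0.0001
```

Run:
```python
from h import *
for c,(y0,y1,x0,x1) in dict(scene=(120,320,140,380)).items():
    r=save(c+'1',c); cv2.imwrite(f'pics/{c}1c.png',cv2.resize(r['img'][y0:y1,x0:x1,::-1],None,fx=3,fy=3,interpolation=2))
s=env.get_state();print(s['clock'],s['tcp_pos'],s['wrist_force'],s['ft_torque'])
```

```text
2.15 [ 0.55026717 -0.19236704  0.26140134] [-0.53177348  0.38390693 -0.53076043] [ 0.0161215   0.02131577 -0.02753403]
```

View pics/scene1c.png

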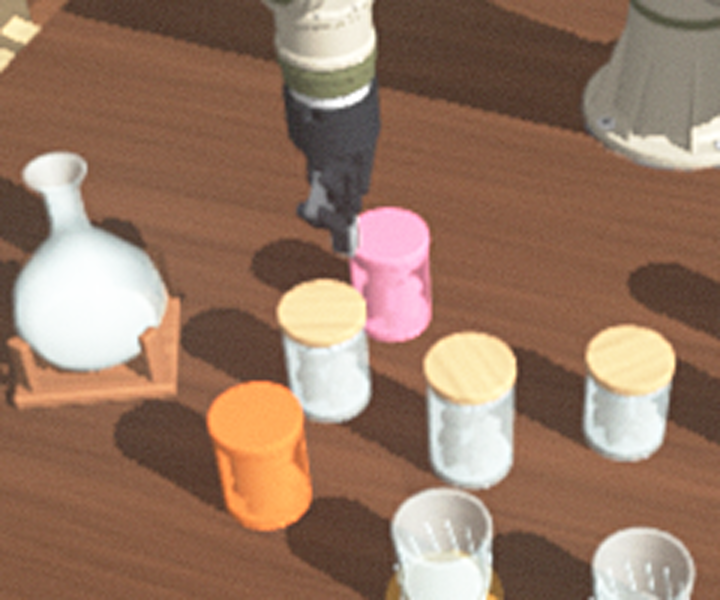

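The picture puts the shut fingertip at px (254,203), which matches 73 mm ahead of the TCP, above the near-decanter lid's +y side. Now I'll go down.

servo_tool([
  {"dx": 2, "dy": 0, "dz": -30, "rx": 0, "ry": 0, "rz": 0, "fingers": 1},
  {"dx": 0, "dy": 0, "dz": -25, "rx": 0, "ry": 0, "rz": 0, "fingers": 1},
  {"dx": 0, "dy": 0, "dz": -10, "rx": 0, "ry": 0, "rz": 0, "fingers": 1},
  {"dx": 0, "dy": 0, "dz": 0, "rx": 0, "ry": 0, "rz": 0, "fingers": 1},
  {"dx": 0, "dy": 0, "dz": 0, "rx": 0, "ry": 0, "rz": 0, "fingers": 1},
])

```text
clock: 2.65
tcp_pos: [0.554, -0.1947, 0.2008]
orientation: [0.001, 0.709, 0.705, 0.0]
wrist_force: [-0.7, -0.0, -0.3]
finger_gap: -0.0005
```

servo_tool([
  {"dx": 0, "dy": 3, "dz": -5, "rx": 0, "ry": 0, "rz": 0, "fingers": 1},
  {"dx": 0, "dy": 0, "dz": -4, "rx": 0, "ry": 0, "rz": 0, "fingers": 1},
  {"dx": 0, "dy": 0, "dz": 0, "rx": 0, "ry": 0, "rz": 0, "fingers": 1},
  {"dx": 0, "dy": 0, "dz": 0, "rx": 0, "ry": 0, "rz": 0, "fingers": 1},
])

```text
clock: 3.05
tcp_pos: [0.5535, -0.1907, 0.19]
orientation: [0.0, 0.708, 0.706, 0.0]
wrist_force: [-0.3, -0.3, 0.3]
finger_gap: -0.0002
```

servo_tool([
  {"dx": 0, "dy": 0, "dz": -1, "rx": 0, "ry": 0, "rz": 0, "fingers": 1},
  {"dx": 0, "dy": 0, "dz": -1, "rx": 0, "ry": 0, "rz": 0, "fingers": 1},
  {"dx": 0, "dy": 0, "dz": 0, "rx": 0, "ry": 0, "rz": 0, "fingers": 1},
])

```text
clock: 3.35
tcp_pos: [0.5535, -0.1908, 0.1877]
orientation: [-0.0, 0.709, 0.706, -0.0]
wrist_force: [1.2, 0.2, 0.2]
finger_gap: -0.0003
```

servo_tool([
  {"dx": 0, "dy": 0, "dz": -1, "rx": 0, "ry": 0, "rz": 0, "fingers": 1},
  {"dx": 0, "dy": 0, "dz": 0, "rx": 0, "ry": 0, "rz": 0, "fingers": 1},
])

```text
clock: 3.55
tcp_pos: [0.5535, -0.1908, 0.1868]
orientation: [-0.0, 0.709, 0.706, -0.0]
wrist_force: [0.4, -0.4, 1.0]
finger_gap: -0.0002
```

servo_tool([
  {"dx": 0, "dy": 0, "dz": -1, "rx": 0, "ry": 0, "rz": 0, "fingers": 1},
  {"dx": 0, "dy": 0, "dz": 0, "rx": 0, "ry": 0, "rz": 0, "fingers": 1},
])

```text
clock: 3.75
tcp_pos: [0.5535, -0.1908, 0.1858]
orientation: [-0.0, 0.709, 0.706, -0.0]
wrist_force: [0.4, -0.3, -0.3]
finger_gap: -0.0003
```

servo_tool([
  {"dx": 0, "dy": 0, "dz": -1, "rx": 0, "ry": 0, "rz": 0, "fingers": 1},
  {"dx": 0, "dy": 0, "dz": 0, "rx": 0, "ry": 0, "rz": 0, "fingers": 1},
])

```text
clock: 3.95
tcp_pos: [0.5534, -0.1908, 0.1848]
orientation: [-0.0, 0.709, 0.706, -0.0]
wrist_force: [0.3, -0.1, -0.9]
finger_gap: -0.0
```

servo_tool([
  {"dx": 0, "dy": 0, "dz": -1, "rx": 0, "ry": 0, "rz": 0, "fingers": 1},
  {"dx": 0, "dy": 0, "dz": 0, "rx": 0, "ry": 0, "rz": 0, "fingers": 1},
])

```text
clock: 4.15
tcp_pos: [0.5536, -0.1907, 0.184]
orientation: [0.0, 0.708, 0.706, 0.0]
wrist_force: [-0.1, 0.5, 1.9]
finger_gap: -0.0002
```

servo_tool([
  {"dx": 0, "dy": 0, "dz": -1, "rx": 0, "ry": 0, "rz": 0, "fingers": 1},
  {"dx": 0, "dy": 0, "dz": 0, "rx": 0, "ry": 0, "rz": 0, "fingers": 1},
])

```text
clock: 4.35
tcp_pos: [0.5536, -0.1904, 0.1832]
orientation: [-0.0, 0.708, 0.706, 0.0]
wrist_force: [-0.1, 2.7, 3.6]
finger_gap: 0.0002
```

servo_tool([
  {"dx": 0, "dy": 0, "dz": -1, "rx": 0, "ry": 0, "rz": 0, "fingers": 1},
  {"dx": 0, "dy": 0, "dz": 0, "rx": 0, "ry": 0, "rz": 0, "fingers": 1},
])

```text
clock: 4.55
tcp_pos: [0.5537, -0.1901, 0.1824]
orientation: [-0.0, 0.708, 0.706, 0.001]
wrist_force: [-0.2, 4.6, 6.3]
finger_gap: 0.0002
```

servo_tool([
  {"dx": 0, "dy": 0, "dz": -0.5, "rx": 0, "ry": 0, "rz": 0, "fingers": 1},
  {"dx": 0, "dy": 0, "dz": 0, "rx": 0, "ry": 0, "rz": 0, "fingers": 1},
])

```text
clock: 4.75
tcp_pos: [0.5537, -0.19, 0.1821]
orientation: [-0.0, 0.708, 0.706, 0.001]
wrist_force: [-1.3, 5.2, 5.8]
finger_gap: 0.0
```

servo_tool([
  {"dx": 0, "dy": 1, "dz": -1, "rx": 0, "ry": 0, "rz": 0, "fingers": 1},
  {"dx": 0, "dy": 0, "dz": 0, "rx": 0, "ry": 0, "rz": 0, "fingers": 1},
])

```text
clock: 4.95
tcp_pos: [0.5538, -0.1895, 0.1817]
orientation: [0.001, 0.708, 0.706, 0.0]
wrist_force: [-1.6, 4.9, 8.9]
finger_gap: 0.0001
```

Run:
```python
from h import *
r=save('scene2','scene'); cv2.imwrite('pics/scene2c.png',cv2.resize(r['img'][190:270,220:330,::-1],None,fx=6,fy=6,interpolation=2))
s=env.get_state();print(s['clock'],s['tcp_pos'],s['wrist_force'],s['ft_torque'])
```

```text
5.0 [ 0.55380483 -0.1894216   0.18168894] [-1.43513407  3.07173069  8.94407041] [ 0.76399752  0.34360637 -0.02461755]
```

View pics/scene2c.png

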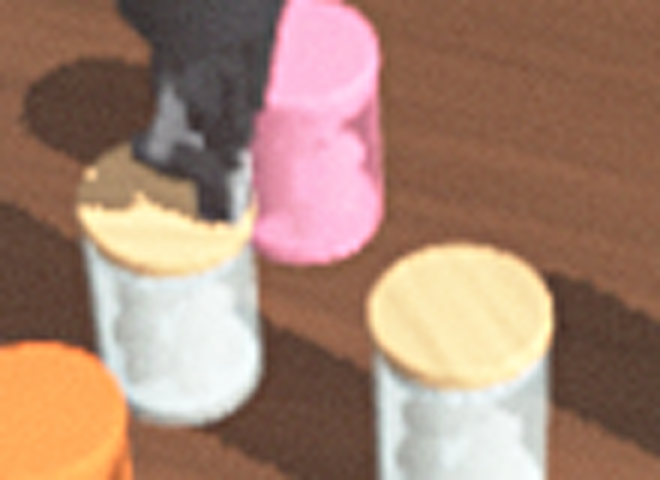

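The fingertip is on the lid's +y edge. It sank about 2.6 mm and then stiffened at 9 N, so this lid rocks. I'll lift, move to the centre and press.

servo_tool([
  {"dx": 0, "dy": 0, "dz": 10, "rx": 0, "ry": 0, "rz": 0, "fingers": 1},
  {"dx": 0, "dy": -15, "dz": 5, "rx": 0, "ry": 0, "rz": 0, "fingers": 1},
  {"dx": 1, "dy": -14, "dz": 0, "rx": 0, "ry": 0, "rz": 0, "fingers": 1},
  {"dx": 0, "dy": 0, "dz": -10, "rx": 0, "ry": 0, "rz": 0, "fingers": 1},
  {"dx": 0, "dy": 0, "dz": 0, "rx": 0, "ry": 0, "rz": 0, "fingers": 1},
  {"dx": 0, "dy": 0, "dz": 0, "rx": 0, "ry": 0, "rz": 0, "fingers": 1},
])

```text
clock: 5.6
tcp_pos: [0.5538, -0.2187, 0.1843]
orientation: [-0.001, 0.709, 0.705, -0.0]
wrist_force: [0.2, 0.7, -0.3]
finger_gap: -0.0
```

servo_tool([
  {"dx": 0, "dy": 0, "dz": -1, "rx": 0, "ry": 0, "rz": 0, "fingers": 1},
  {"dx": 0, "dy": 0, "dz": 0, "rx": 0, "ry": 0, "rz": 0, "fingers": 1},
])

```text
clock: 5.8
tcp_pos: [0.5542, -0.2183, 0.184]
orientation: [-0.001, 0.708, 0.706, -0.0]
wrist_force: [-0.6, -0.5, 0.5]
finger_gap: -0.0
```

servo_tool([
  {"dx": 0, "dy": 0, "dz": -1, "rx": 0, "ry": 0, "rz": 0, "fingers": 1},
  {"dx": 0, "dy": 0, "dz": -1, "rx": 0, "ry": 0, "rz": 0, "fingers": 1},
  {"dx": 0, "dy": 0, "dz": 0, "rx": 0, "ry": 0, "rz": 0, "fingers": 1},
])

```text
clock: 6.1
tcp_pos: [0.5545, -0.2184, 0.1837]
orientation: [0.0, 0.708, 0.706, 0.0]
wrist_force: [-2.6, 2.6, 7.9]
finger_gap: 0.0001
```

servo_tool([
  {"dx": 0, "dy": 0, "dz": -1, "rx": 0, "ry": 0, "rz": 0, "fingers": 1},
  {"dx": 0, "dy": 0, "dz": 0, "rx": 0, "ry": 0, "rz": 0, "fingers": 1},
])

```text
clock: 6.3
tcp_pos: [0.5546, -0.2184, 0.1831]
orientation: [0.001, 0.708, 0.706, 0.0]
wrist_force: [-2.2, 2.2, 11.1]
finger_gap: 0.0001
```

servo_tool([
  {"dx": 0, "dy": 0, "dz": -1, "rx": 0, "ry": 0, "rz": 0, "fingers": 1},
  {"dx": 0, "dy": 0, "dz": 0, "rx": 0, "ry": 0, "rz": 0, "fingers": 1},
])

```text
clock: 6.5
tcp_pos: [0.5546, -0.2184, 0.1822]
orientation: [0.001, 0.708, 0.706, 0.0]
wrist_force: [-3.1, 1.7, 11.0]
finger_gap: -0.0
```

servo_tool([
  {"dx": 0, "dy": 0, "dz": -1, "rx": 0, "ry": 0, "rz": 0, "fingers": 1},
  {"dx": 0, "dy": 0, "dz": 0, "rx": 0, "ry": 0, "rz": 0, "fingers": 1},
])

```text
clock: 6.7
tcp_pos: [0.5546, -0.2184, 0.1813]
orientation: [0.001, 0.708, 0.706, 0.0]
wrist_force: [-3.0, 2.1, 10.2]
finger_gap: -0.0002
```

servo_tool([
  {"dx": 0, "dy": 0, "dz": -1, "rx": 0, "ry": 0, "rz": 0, "fingers": 1},
  {"dx": 0, "dy": 0, "dz": 0, "rx": 0, "ry": 0, "rz": 0, "fingers": 1},
])

```text
clock: 6.9
tcp_pos: [0.5545, -0.2183, 0.1805]
orientation: [0.001, 0.708, 0.706, 0.0]
wrist_force: [-3.5, 2.3, 13.3]
finger_gap: -0.0002
```

It's sliding down steadily at 10 to 13 N, as described for the loose lid. I'll keep pressing to the stop.

servo_tool([
  {"dx": 0, "dy": 0, "dz": -1, "rx": 0, "ry": 0, "rz": 0, "fingers": 1},
  {"dx": 0, "dy": 0, "dz": 0, "rx": 0, "ry": 0, "rz": 0, "fingers": 1},
])

```text
clock: 7.1
tcp_pos: [0.5545, -0.2184, 0.1804]
orientation: [0.001, 0.708, 0.706, 0.0]
wrist_force: [-5.4, 3.9, 18.5]
finger_gap: -0.0
```

servo_tool([
  {"dx": 0, "dy": 0, "dz": -1, "rx": 0, "ry": 0, "rz": 0, "fingers": 1},
  {"dx": 0, "dy": 0, "dz": 0, "rx": 0, "ry": 0, "rz": 0, "fingers": 1},
])

```text
clock: 7.3
tcp_pos: [0.5546, -0.2184, 0.1804]
orientation: [0.001, 0.708, 0.706, 0.0]
wrist_force: [-7.4, 3.0, 22.2]
finger_gap: -0.0
```

servo_tool([
  {"dx": 0, "dy": 0, "dz": -1, "rx": 0, "ry": 0, "rz": 0, "fingers": 1},
  {"dx": 0, "dy": 0, "dz": 0, "rx": 0, "ry": 0, "rz": 0, "fingers": 1},
])

```text
clock: 7.5
tcp_pos: [0.5547, -0.2185, 0.1803]
orientation: [0.002, 0.708, 0.706, 0.0]
wrist_force: [-7.7, 4.4, 28.4]
finger_gap: 0.0001
```

It stopped dead at z 0.1803, about 3.7 mm below first contact, with 28 N on it. I'll lift and press the edge again to check that it no longer gives.

servo_tool([
  {"dx": 0, "dy": 0, "dz": 7, "rx": 0, "ry": 0, "rz": 0, "fingers": 1},
  {"dx": 0, "dy": 0, "dz": 7, "rx": 0, "ry": 0, "rz": 0, "fingers": 1},
  {"dx": 0, "dy": 14, "dz": 0, "rx": 0, "ry": 0, "rz": 0, "fingers": 1},
  {"dx": 0, "dy": 14, "dz": 0, "rx": 0, "ry": 0, "rz": 0, "fingers": 1},
  {"dx": 0, "dy": 0, "dz": -8, "rx": 0, "ry": 0, "rz": 0, "fingers": 1},
  {"dx": 0, "dy": 0, "dz": 0, "rx": 0, "ry": 0, "rz": 0, "fingers": 1},
  {"dx": 0, "dy": 0, "dz": 0, "rx": 0, "ry": 0, "rz": 0, "fingers": 1},
])

```text
clock: 8.2
tcp_pos: [0.5544, -0.19, 0.1806]
orientation: [-0.001, 0.708, 0.706, -0.0]
wrist_force: [0.6, 0.3, 0.6]
finger_gap: 0.0
```

servo_tool([
  {"dx": 0, "dy": 0, "dz": -1, "rx": 0, "ry": 0, "rz": 0, "fingers": 1},
  {"dx": 0, "dy": 0, "dz": 0, "rx": 0, "ry": 0, "rz": 0, "fingers": 1},
])

```text
clock: 8.4
tcp_pos: [0.5543, -0.1903, 0.1804]
orientation: [-0.0, 0.708, 0.706, 0.0]
wrist_force: [-1.3, 3.9, 5.6]
finger_gap: 0.0001
```

servo_tool([
  {"dx": 0, "dy": 0, "dz": -1, "rx": 0, "ry": 0, "rz": 0, "fingers": 1},
  {"dx": 0, "dy": 0, "dz": 0, "rx": 0, "ry": 0, "rz": 0, "fingers": 1},
])

```text
clock: 8.6
tcp_pos: [0.5544, -0.1902, 0.1802]
orientation: [-0.0, 0.708, 0.706, 0.001]
wrist_force: [-2.8, 4.5, 10.0]
finger_gap: 0.0001
```

The edge now holds at 0.1803 with 10 N on it and does not give. I'll retreat and check with the cameras.

servo_tool([
  {"dx": 0, "dy": 0, "dz": 10, "rx": 0, "ry": 0, "rz": 0, "fingers": 1},
  {"dx": 0, "dy": 0, "dz": 40, "rx": 0, "ry": 0, "rz": 0, "fingers": 1},
  {"dx": 0, "dy": 0, "dz": 45, "rx": 0, "ry": 0, "rz": 0, "fingers": 1},
  {"dx": -35, "dy": 0, "dz": 30, "rx": 0, "ry": 0, "rz": 0, "fingers": 1},
  {"dx": -45, "dy": 0, "dz": 0, "rx": 0, "ry": 0, "rz": 0, "fingers": 1},
  {"dx": -45, "dy": 0, "dz": 0, "rx": 0, "ry": 0, "rz": 0, "fingers": 1},
  {"dx": 0, "dy": 0, "dz": 0, "rx": 0, "ry": 0, "rz": 0, "fingers": 1},
  {"dx": 0, "dy": 0, "dz": 0, "rx": 0, "ry": 0, "rz": 0, "fingers": 1},
])

```text
clock: 9.4
tcp_pos: [0.4288, -0.1912, 0.3048]
orientation: [0.001, 0.709, 0.705, -0.0]
wrist_force: [0.1, -0.8, 0.3]
finger_gap: 0.0001
```

```bash
python3 fit.py
python3 - <<'E'
from h import *
r=save('scene3','scene'); cv2.imwrite('pics/scene3c.png',cv2.resize(r['img'][120:350,120:460,::-1],None,fx=2.3,fy=2.3,interpolation=2))
s=env.get_state();print(s['clock'],s['tcp_pos'],s['wrist_force'])
E
```

```text
1 [0.4911 0.2273 0.115 ] -8.47
2 [0.5168 0.0621 0.1014] -8.35
3 [ 0.5909 -0.0646  0.1242] -8.37
4 [ 0.5532 -0.2191  0.1073] -8.35
9.55 [ 0.43051732 -0.19134124  0.30456897] [ 0.36190842 -0.47883802  0.17978031]
```

View pics/scene3c.png

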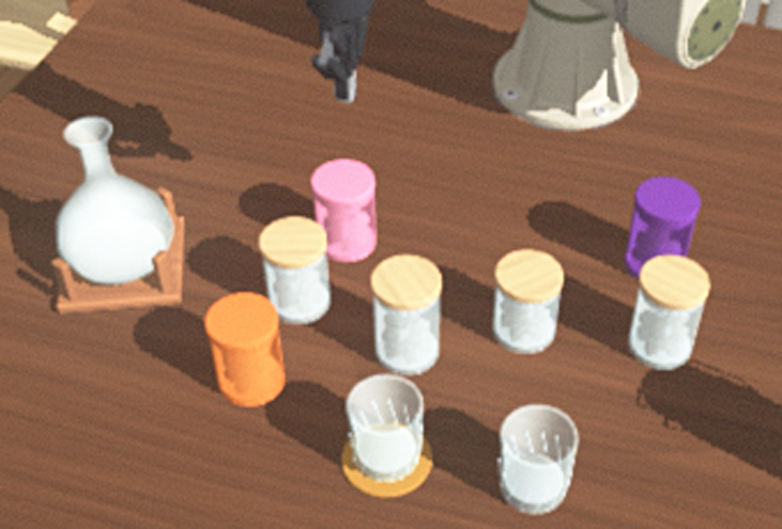

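The picture shows all four lids level, the jars and glassware where they stood, and the gripper clear. The lid heights measure 115, 101, 124 and 107 mm, against 116, 100, 124 and 108 mm when seated.

```bash
python3 -c "
from workcell import job; print(job.hand_in())"
```

```text
the job is handed in; nothing more can be done
None
```

I found the loose lid, pressed it fully home and handed the job in. It was the lid nearest the decanter, at about (0.554, -0.219) m.

- **Finding it:** I pressed about 28 mm off centre. The fingertip sank about 2.6 mm and then stiffened at 9 N, so the lid rocked.
- **Seating it:** Pressed at the centre, it slid down about 3.7 mm at 10–13 N and stopped dead. I let the force reach 28 N, which is more than the 17–24 N you called plenty.

**Last checks:**
- **Same edge again:** Pressed with 10 N, it no longer gave.
- **Lid heights:** Camera fits along the row (from +y to -y) gave 115, 101, 124 and 107 mm, against my seated estimates of 116, 100, 124 and 108 mm.
- **Surroundings:** In the last picture the jars and the glassware in view stand as before, with the arm clear. The flip-top jar was outside that crop, but the arm never went near it.

I did not press the other three lids. The first one tried was the loose one, so the others are judged seated by camera height alone. No check failed. The sideways force was a little high during the presses, up to about 8 N, but the measured lid position shifted by no more than about 1 mm.

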